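Sort the kitchen syringes by plunger and shut the box

ROBOT

A 7-joint arm with a two-finger parallel gripper is mounted at the origin on the work surface. World frame = base frame: x ahead of the robot, y to its left, z up, the work surface at z = 0. Lengths are in mm, angles in rad, forces in N, time in s.
With the tool pointing down it reaches from about 400 to 875 mm from the base axis. Payload 6.5 kg.
Tool frame: the origin (TCP) lies between the finger pads; the fingertips stand 19 mm ahead of it and the grasp point (between the pads) is the TCP; z points along the fingers, y is the line along which they close (so a half turn about z gives the same grasp; the last joint's range is limited). The gripper opens to 88 mm and grips with 3 to 60 N. Pads are 18 mm wide; open, the fingers measure 123 mm over their backs; the gripper's body (75 mm by 187 mm) begins 45 mm behind the grasp point.
Start: joints at [1.082, 0.536, -0.004, 1.538, 0.003, 1.067, -0.071], TCP at [266.701, -592.757, 257.716] pointing down, gripper open.
Joint ranges: [-2.7, 2.7], [-0.37, 2.16], [-1.27, 1.26], [0.24, 2.4], [-1.31, 4.45], [0.19, 1.91], [-2.76, 2.76]. Speed limits (rad/s): [2.39, 2.39, 3.14, 3.14, 3.14, 3.14, 3.14].

INTERFACE

Orientations are given as a rotation vector (axis times angle).
In Python, from cell import ctrl gives the robot as it stands. The module is installed in compiled form; this text tells all that it offers.
- The arm moves only by the tool play_rows, never from a script. Its arguments are lists of equal length, an entry for each row: "delta_pos": the shift along the tool's x, y, z each as a share of 10 cm, from -1 to 1, a list of three; "rot": the turn, a rotation vector about the tool's x, y, z each as a share of 180 degrees, from -1 to 1, a list of three. A call has 1 to 8 rows; each row shifts and turns the commanded pose from where the row before left it, along the tool's axes as they then stand; what a row does not reach is not made up. A row lasts 1/8 s, in which the tool goes at most 62.5 mm and 10.7 degrees, less where a joint would pass 70% of its speed; a pose out of reach is approached as far as the arm can. A call with a number of a shift or a turn outside -1 to 1 is refused whole. A call with a gripper value outside its range is refused whole. "claw" is the closure, from -1 (fully open) to 1 (shut), set as the call begins (left out, the last holds). The fingers move at their own pace and stop on an object; "squeeze" is the grip in N (left out, the last holds). Time passes only in rows, so rows that do not move let the fingers close. It gives the time, the measured TCP pose, the force, the opening and the grip force at its end, in the units of the state.
- ctrl.observe(): the state, without advancing time (a new reading comes with each control period).
- ctrl.grab_frame(name): name is "scene" or "top" or "wrist"; returns (picture, depth): 420x560x3 uint8, red, green, blue; 420x560 float32, mm along the optical axis (not along the pixel's ray), 0 where there is no reading.
- ctrl.camera_params(name): a dict with "vertical_fov" (degrees; the focal length in pixels is half the picture's height over the tangent of half this angle, whatever the lens; pixels are square), "cx", "cy" (the principal point, pixels), "k1" (the pictures are not rectified: a ray, as slopes to the right and down, at radius r is drawn at 1 + k1 r^2 times it, then the intrinsics apply), "cam_to_world" (4x4, takes a point from camera to world coordinates). Camera axes: x right, y up, looking along -z (the intrinsics and any distortion apply to the point x, -y, -z); pixel columns grow to the right and rows downward; lengths in mm; the calibration is good to about 2 mm. A picture is of the moment at which its call begins: read the wrist's pose just before it. camera_params takes no time and is no camera call; for the wrist camera it gives the pose at the moment of the call.
- ctrl.finish_job(): hands the job in; it is judged then, once.
The state is a dict: "time_s": time; "joint_pos": joint angles; "dq": joint speeds; "tau": joint torques, N m; "tcp_pos": TCP position; "eef_rot": TCP orientation; "contact_force": force on the tool from outside, world axes, zero at the start; "moment": the same for the moment, N m; "gripper_width": opening from 0.0 (shut) to 1.0 (fully open); "finger_force": force on a finger pad.
Only numpy, scipy, OpenCV 4.12 (cv2) and the standard library are available. Lean on these libraries where they do the work, as an engineer would, in place of code of your own. Each camera call takes 0.05 s, during which the arm holds its last target. There are 200 camera calls.

TASK

The food syringes on the white board have been washed: lay the one whose plunger is fully pushed in flat in the open bay of the wooden box, and lay the two whose plungers are pulled out flat inside the low metal draining tray, side by side. Do not push a pulled-out plunger in or pull the closed one out. With its syringe inside, slide the box's lid fully shut, and leave the flask, the bowl and the knife where they are.

Things in the scene. Friction and masses are not known exactly. Their poses are not given: they have to be found in the camera images.
- syringe_a: one of three syringes on the board, alike but for the plunger (80 g, loose). Clear round barrel 30 mm across, its x -50 to +50 mm; flange 44 wide (y), 30 high, x -50 to -55; nozzle to x +68. Barrel and flange share the underside, so it does not roll. Origin: underside, below mid-barrel; x to the nozzle, z up. Lies along world x within about 0.17 rad, nozzle either way
- plunger_a (a joint): travel of the black plunger of syringe_a, in m: 0 = fully pushed in, up to 0.07 = pulled out, towards the syringe's -x; at the start it is either 0 to 0.004 (pushed in) or 0.050 to 0.064 (pulled out). It slides under about 2.5 N: hold the syringe by the barrel
- barrel_a (a point): centre of the barrel of syringe_a, 15 mm above its underside
- thumb_a (a point): outer face of the black thumb disc (26 mm across) at the end of the plunger of syringe_a, on the barrel's axis: at the syringe's x = -67 mm less the plunger's travel, so 135 mm overall when pushed in and 185 to 199 mm when pulled out
- syringe_b: one of three syringes on the board, alike but for the plunger (80 g, loose). Clear round barrel 30 mm across, its x -50 to +50 mm; flange 44 wide (y), 30 high, x -50 to -55; nozzle to x +68. Barrel and flange share the underside, so it does not roll. Origin: underside, below mid-barrel; x to the nozzle, z up. Lies along world x within about 0.17 rad, nozzle either way
- plunger_b (a joint): travel of the black plunger of syringe_b, in m: 0 = fully pushed in, up to 0.07 = pulled out, towards the syringe's -x; at the start it is either 0 to 0.004 (pushed in) or 0.050 to 0.064 (pulled out). It slides under about 2.5 N: hold the syringe by the barrel
- barrel_b (a point): centre of the barrel of syringe_b, 15 mm above its underside
- thumb_b (a point): outer face of the black thumb disc (26 mm across) at the end of the plunger of syringe_b, on the barrel's axis: at the syringe's x = -67 mm less the plunger's travel, so 135 mm overall when pushed in and 185 to 199 mm when pulled out
- syringe_c: one of three syringes on the board, alike but for the plunger (80 g, loose). Clear round barrel 30 mm across, its x -50 to +50 mm; flange 44 wide (y), 30 high, x -50 to -55; nozzle to x +68. Barrel and flange share the underside, so it does not roll. Origin: underside, below mid-barrel; x to the nozzle, z up. Lies along world x within about 0.17 rad, nozzle either way
- plunger_c (a joint): travel of the black plunger of syringe_c, in m: 0 = fully pushed in, up to 0.07 = pulled out, towards the syringe's -x; at the start it is either 0 to 0.004 (pushed in) or 0.050 to 0.064 (pulled out). It slides under about 2.5 N: hold the syringe by the barrel
- barrel_c (a point): centre of the barrel of syringe_c, 15 mm above its underside
- thumb_c (a point): outer face of the black thumb disc (26 mm across) at the end of the plunger of syringe_c, on the barrel's axis: at the syringe's x = -67 mm less the plunger's travel, so 135 mm overall when pushed in and 185 to 199 mm when pulled out
- tray: low rectangular aluminium draining tray, fixed: outside 248 (its x) by 168 (y) by 12 mm high, walls 4 mm, floor 4 mm thick (rim 8 mm above the floor). Origin: centre of its underside; x along its length. Room for two syringes side by side along x (for instance 38 mm either side of the middle)
- chest: fixed wooden box with sliding lid: 182 (its x) by 238 (y), 41 mm high, guide strips 9 mm higher along its x edges. Origin: centre of underside. +y half: open bay 162 (x) by 110 mm (y +2.5 to +112.5), floor 5 mm above the underside, lid 37 mm above the floor; -y half: solid. Only a pushed-in syringe fits, laid flat along x
- bay (a point): centre of the bay's floor, at (0, 57.5, 5) mm in the box's frame
- lid (a joint): travel of the lid, in m: 0 = fully shut over the bay (a stop), growing towards the box's -y up to 0.122 = open over the solid half; it starts between 0.106 and 0.122, stays where it is left and slides under about 1.5 N
- lid_grip (a point): middle of the top of the lid's dark grip bar, 70 mm long (box x), 12 thick (box y), 18 high above the lid plate (plate top 47 mm above the table); this point is 65 mm above the table and, lid shut, at box y = +10 mm. Push or pinch it towards the box's +y to shut
- board: white plastic cutting board, fixed, 410 by 290 by 8 mm, on which the syringes lie; origin at the centre of its underside
- flask: glass flask with a swing stopper, loose, 76 mm across, 150 mm high, beyond the board; origin under its middle. To be left alone
- bowl: small white bowl, loose, 110 mm across, 45 mm high; origin under its middle. To be left alone
- knife: steel table knife, loose, 210 mm long along its x, 7 mm thick, lying beyond the board; origin at its middle, underside. To be left alone
There are look-alikes about, which are no part of the job. Leave any orange or turquoise look-alike of the syringe_b alone.

How it is judged:
By the outcome, as a careful person would: the job done as asked, in the order asked, and still so for the second after the job is handed in, with the robot touching nothing.
It also fails if it takes over 72 s, if anything falls off the work surface, if the arm or the gripper's body presses on something with over 40 N, if the wrist force passes 120 N, or if a joint passes its speed limit or range.

## Working session

There is one attempt and no reset: what is moved stays moved. The work goes in short steps, Python scripts to look and compute and a tool call to move; the robot and the scene stay as the last step left them, time stands still between calls to the robot, and variables do not carry over. Pictures are saved under pics/ and viewed, at most 10 in all, crops included, and the job is handed in when it is done.

Besides the shell and the picture viewer there is one more tool, called after ">>>" in YAML: its name, and indented under it one key for each argument. play_rows: Moves the arm, as the interface text tells. Its arguments: {"type":"object","properties":{"delta_pos":{"type":"array","items":{"type":"array","items":{"type":"number"}}},"rot":{"type":"array","items":{"type":"array","items":{"type":"number"}}},"claw":{"type":"number"},"squeeze":{"type":"number"}},"required":["delta_pos","rot"]}

```bash
mkdir -p pics
cat > h.py <<'E'
import numpy as np, cv2
from cell import ctrl
from scipy.spatial.transform import Rotation as R
def grab(n,save=None):
    p=ctrl.camera_params(n); im,d=ctrl.grab_frame(n)
    if save: cv2.imwrite('pics/'+save+'.png',im[:,:,::-1]); np.savez('pics/'+save+'.npz',im=im,d=d,p=np.array(p,dtype=object))
    return im,d,p
def load(s):
    z=np.load('pics/'+s+'.npz',allow_pickle=True); return z['im'],z['d'],z['p'].item()
def ray(p,u,v,h=420):
    f=h/2/np.tan(np.radians(p['vertical_fov'])/2)
    x=(np.asarray(u,float)-p['cx'])/f; y=(np.asarray(v,float)-p['cy'])/f
    rd=np.hypot(x,y); r=rd.copy()
    for _ in range(20): r=rd/(1+p['k1']*r*r)
    s=np.where(rd>0,r/np.maximum(rd,1e-9),1)
    M=np.array(p['cam_to_world']); c=np.stack([x*s,-y*s,-np.ones_like(x)],-1)
    return M[:3,3],c@M[:3,:3].T
def onz(p,u,v,z):
    o,d=ray(p,u,v); t=(z-o[2])/d[...,2]; return o+t[...,None]*d
def dep(p,D,u,v):
    o,d=ray(p,u,v); return o+D[np.asarray(v,int),np.asarray(u,int)][...,None]*d
E
python3 - <<'E'
from h import *
for n in('scene','top'):
    im,d,p=grab(n,n+'0'); print(n,{k:np.round(v,3).tolist() for k,v in p.items()}, (d==0).mean())
print(ctrl.observe())
E
```

```text
scene {'vertical_fov': 42.718, 'cx': 282.698, 'cy': 202.939, 'k1': 0.029, 'cam_to_world': [[0.287, -0.785, 0.55, 1282.734], [0.958, 0.225, -0.178, -222.931], [0.015, 0.578, 0.816, 1227.39], [0.0, 0.0, 0.0, 1.0]]} 0.004005102040816327
top {'vertical_fov': 46.855, 'cx': 274.786, 'cy': 204.861, 'k1': -0.161, 'cam_to_world': [[-0.028, 0.982, -0.189, 202.645], [-1.0, -0.029, -0.005, 28.892], [-0.01, 0.188, 0.982, 1559.257], [0.0, 0.0, 0.0, 1.0]]} 0.004013605442176871
{'time_s': 0.1, 'joint_pos': array([ 1.08180118,  0.53708203, -0.00439136,  1.53870133,  0.00262791,
        1.06733546, -0.0711881 ]), 'dq': array([ 1.01842709e-03, -1.54457408e-03, -1.45942126e-04, -2.00465585e-03,
        4.91934936e-05,  1.55566660e-03, -2.84444294e-03]), 'tau': array([ 2.83502573e-03, -5.72078419e+01,  9.93713848e-01, -2.52228427e+01,
       -5.62560966e-02,  1.34074234e-02,  4.46034377e-06]), 'tcp_pos': array([ 266.45602804, -592.32802519,  256.96103123]), 'eef_rot': array([-3.07022462e+00, -6.58972744e-01,  7.45896057e-04]), 'contact_force': array([0.13000379, 0.06696995, 1.05304845]), 'moment': array([ 0.02219115, -0.01397273, -0.02026287]), 'finger_force': 0.0, 'gripper_width': 0.9982152928131968}
```

View pics/top0.png

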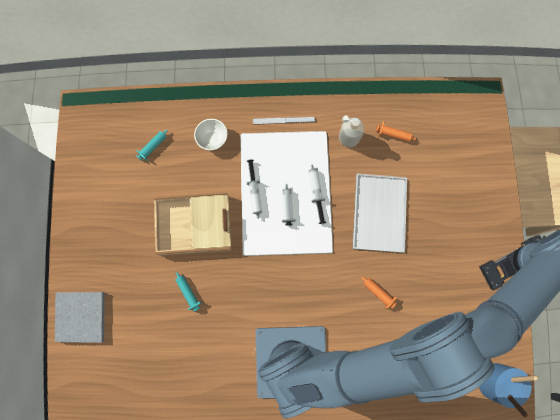

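View pics/scene0.png

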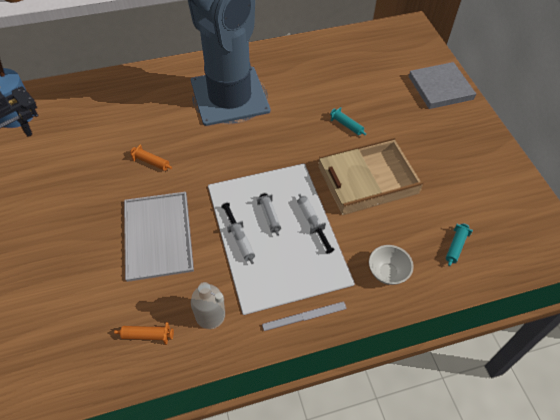

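Top view: candidates on the board are left (255,190) with its black rod drawn out at (251,167), middle (288,205) with no rod showing, and right (318,195) with its rod drawn out at (321,212). The look-alikes to reject are turquoise at (152,145) and (187,291), and orange at (396,132) and (380,292). The bay is at (174,225) with the grip bar at (225,220), and the tray is at (381,213).

```bash
cat > m.py <<'E'
from h import *
im,d,p=load('top0')
U,V=np.meshgrid(np.arange(560),np.arange(420)); P=dep(p,d,U,V); np.save('P.npy',P)
c=cv2.resize(im[120:265,140:420],None,fx=2.85,fy=2.85,interpolation=cv2.INTER_CUBIC); cv2.imwrite('pics/crop.png',c[:,:,::-1])
Z=P[...,2]
for n,(u,v) in dict(table=(345,290),board=(300,150),L=(256,195),M=(288,205),R=(317,190),tray=(381,213),bay=(174,225),lid=(205,220),bar=(225,220),chestend=(160,250)).items():
    print(n,np.round(P[v-1:v+2,u-1:u+2].reshape(-1,3).mean(0),1))
# black plungers
blk=(im.max(2)<70); blk[:140]=0;blk[255:]=0;blk[:,:240]=0;blk[:,334:]=0
n,l,s,ce=cv2.connectedComponentsWithStats(blk.astype(np.uint8))
for i in range(1,n):
    if s[i,4]>6: print('blk',s[i],ce[i].round(1),onz(p,*ce[i],23).round(1))
# objects on board by depth
box=(Z>14)&(U>244)&(U<330)&(V>138)&(V<250)
n,l,s,ce=cv2.connectedComponentsWithStats(box.astype(np.uint8))
for i in range(1,n):
    if s[i,4]>30:
        q=P[l==i]; m=q[:,:2].mean(0); w,E=np.linalg.eigh(np.cov((q[:,:2]-m).T)); e=E[:,1]; t=(q[:,:2]-m)@e; sd=(q[:,:2]-m)@E[:,0]
        print('syr',s[i],m.round(1),e.round(3),t.min().round(1),t.max().round(1),np.ptp(sd).round(1),'zmax',np.percentile(q[:,2],98).round(1))
E
python3 m.py
```

```text
table [ 218.9 -179.2    1.7]
board [684.  -52.5   9.6]
L [529.2  96.1  36.5]
M [493.3  -5.6  36.9]
R [ 539.3 -100.4   38.4]
tray [ 463.6 -309.9    5.4]
bay [443.7 367.7   7.3]
lid [450.9 259.5  46.6]
bar [446.3 193.8  63.6]
chestend [361.6 410.3  19.6]
blk [248 160   7  21  74] [251.3 169.4] [618.5 110.4  23. ]
blk [316 200  10  24  86] [320.3 211.4] [ 471.8 -109.2   23. ]
blk [286 221   6   4  17] [288.6 222.8] [438.   -5.9  23. ]
syr [246 158  16  62 466] [546.3 103.3] [-0.991 -0.137] -116.3 350.6 47.8 zmax 43.9
syr [308 164  18  61 470] [533.6 -98.4] [-0.996 -0.092] -96.8 317.9 179.3 zmax 43.4
syr [281 182  14  44 374] [487.5  -2.1] [-0.999  0.038] -86.3 285.8 43.5 zmax 44.6
```

View pics/crop.png

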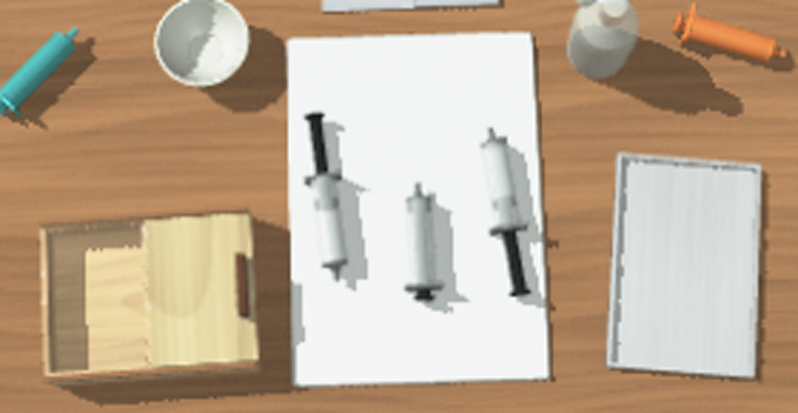

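The crop confirms it: left and right show black rods (pulled out), and the middle is pushed in with its nozzle toward +x. The right one's nozzle is toward +x and the left one's toward -x. Next I fit the chest and tray.

```bash
cat > m2.py <<'E'
from h import *
im,d,p=load('top0'); P=np.load('P.npy'); Z=P[...,2]
U,V=np.meshgrid(np.arange(560),np.arange(420))
def rect(m,lab):
    q=P[m][:,:2].astype(np.float32); r=cv2.minAreaRect(q); print(lab,len(q),np.round(r[0],1),np.round(r[1],1),round(r[2],2))
    
ch=(U>140)&(U<240)&(V>180)&(V<275)
for lo,hi in((30,45),(30,56),(46,56),(59,70)): rect(cv2.morphologyEx((ch&(Z>lo)&(Z<hi)).astype(np.uint8),cv2.MORPH_OPEN,np.ones((2,2)))>0,f'chest {lo}-{hi}')
hsv=cv2.cvtColor(im,cv2.COLOR_RGB2HSV)
tr=((hsv[...,1]<60)&(hsv[...,2]>110)&(U>345)&(U<420)&(V>165)&(V<262)).astype(np.uint8)
n,l,s,ce=cv2.connectedComponentsWithStats(tr); i=1+s[1:,4].argmax(); m=l==i; print(s[i])
vv,uu=np.where(m); q=onz(p,uu,vv,12)[:,:2].astype(np.float32); r=cv2.minAreaRect(q); print('tray',r)
print({k:np.round(v,3).tolist() for k,v in ctrl.camera_params('wrist').items()})
E
python3 m2.py
```

```text
chest 30-45 115 [485.2 361.7] [135.  252.7] 41.91
chest 30-56 2413 [410.9 209.1] [482.1 266.3] 69.77
chest 46-56 1059 [405.4 211. ] [482.5 253.6] 69.66
chest 59-70 70 [447.4 194.4] [67.1  9.8] 3.9
[ 353  173   54   80 3920]
tray ((465.3251647949219, -305.3552551269531), (171.33445739746094, 251.48159790039062), 83.80701446533203)
{'vertical_fov': 68.097, 'cx': 281.929, 'cy': 209.376, 'k1': -0.035, 'cam_to_world': [[0.411, 0.873, 0.262, 334.496], [-0.912, 0.394, 0.116, -562.126], [-0.002, -0.286, 0.958, 383.946], [0.0, 0.0, 0.0, 1.0]]}
```

>>> play_rows:
  delta_pos:
    - [0,0,-0.4]
    - [0,0,-0.2]
    - [0.2,-0.45,0]
    - [0.2,-0.45,0]
    - [0.2,-0.45,0]
    - [0.2,-0.45,0]
  rot:
    - [0,0,0]
    - [0,0,0]
    - [0,0,0]
    - [0,0,0]
    - [0,0,0]
    - [0,0,0]
  claw: -1

```text
time_s: 0.85
tcp_pos: [265.6, -394.0, 317.4]
eef_rot: [-3.071, -0.659, 0.0]
contact_force: [0.8, 1.2, 0.2]
gripper_width: 1.002
finger_force: 0.0
```

>>> play_rows:
  delta_pos:
    - [0.49,-0.235,0]
    - [0.49,-0.235,0]
    - [0.49,-0.235,0]
    - [0.49,-0.235,0]
    - [0.49,-0.235,0]
    - [0.49,-0.235,0]
    - [0.49,-0.235,0]
  rot:
    - [0,0,0]
    - [0,0,0]
    - [0,0,0]
    - [0,0,0.034]
    - [0,0,0.034]
    - [0,0,0.034]
    - [0,0,0.034]

```text
time_s: 1.72
tcp_pos: [535.5, -129.2, 317.6]
eef_rot: [3.141, -0.012, -0.001]
contact_force: [-0.1, -0.3, 0.2]
gripper_width: 1.001
finger_force: 0.0
```

Run:
```python
from h import *
print({k:np.round(v,3) for k,v in ctrl.observe().items() if k in('tcp_pos','eef_rot','time_s')})
im,d,p=grab('wrist','w1'); print(np.round(p['cam_to_world'],3).tolist())
```

```text
{'time_s': np.float64(1.725), 'tcp_pos': array([ 535.543, -129.209,  317.551]), 'eef_rot': array([ 3.141e+00, -1.200e-02, -1.000e-03])}
[[-0.007, 0.958, 0.287, 610.054], [-1.0, -0.007, -0.002, -129.8], [-0.0, -0.287, 0.958, 444.521], [0.0, 0.0, 0.0, 1.0]]
```

View pics/w1.png

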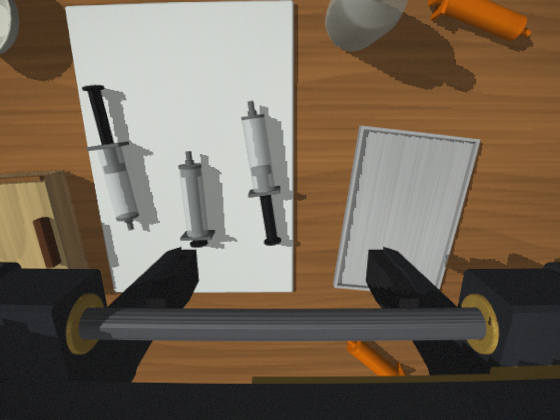

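The wrist view shows the left syringe (110,150) with its rod up, the middle one (195,200) pushed in, the right one (260,160) with its rod down, and the tray with corners (362,127), (480,140) and (335,288).

```bash
cat > m3.py <<'E'
from h import *
def syr(name,roi,zlo=15,zhi=50):
    im,d,p=load(name); U,V=np.meshgrid(np.arange(560),np.arange(420)); P=dep(p,d,U,V); Z=P[...,2]
    print('board z',np.round(np.median(Z[10:60,150:250]),1))
    for n,(a,b,c,e) in roi.items():
        m=((Z>zlo)&(Z<zhi)&(U>a)&(U<c)&(V>b)&(V<e)&(d>0)).astype(np.uint8)
        k,l,s,ce=cv2.connectedComponentsWithStats(m,connectivity=8); i=1+s[1:,4].argmax(); q=P[l==i]
        xy=q[:,:2]; mm=np.median(xy,0)
        for _ in range(4):
            x,y,x0,y0=cv2.fitLine(xy.astype(np.float32),cv2.DIST_HUBER,0,.01,.01).ravel(); ax=np.array([x,y])*np.sign(x); nn=np.array([-ax[1],ax[0]])
            o=(xy-[x0,y0])@nn; k2=abs(o)<24; xy=xy[k2]; q=q[k2]
        t=(xy-[x0,y0])@ax; o=(xy-[x0,y0])@nn
        c0=np.array([x0,y0])
        print(n,'yaw',round(float(np.arctan2(ax[1],ax[0])),3),'ends',(c0+t.min()*ax).round(1),(c0+t.max()*ax).round(1),'len',round(float(np.ptp(t)),1))
        for lo in np.arange(np.floor(t.min()/12)*12,t.max(),12):
            b=(t>=lo)&(t<lo+12)
            if b.sum()>2: print('   t%5.0f mid %5.1f w %4.1f z %4.1f c %s'%(lo-t.min(),(o[b].min()+o[b].max())/2,np.ptp(o[b]),q[b,2].max(),(c0+(lo+6)*ax+nn*(o[b].min()+o[b].max())/2).round(0)))
if __name__=='__main__':
    syr('w1',dict(L=(76,75,150,240),M=(165,140,225,255),R=(232,90,290,250)))
    im,d,p=load('w1')
    # tray: rim corners at z=12 by colour mask + line intersection
    hsv=cv2.cvtColor(im,cv2.COLOR_RGB2HSV); m=((hsv[...,1]<60)&(hsv[...,2]>70)).astype(np.uint8); m[:115]=0;m[300:]=0;m[:,:325]=0;m[:,490:]=0
    m=cv2.morphologyEx(m,cv2.MORPH_OPEN,np.ones((3,3)))
    for lab,cond in dict(left=lambda:[(np.where(m[v])[0].min(),v) for v in range(140,240,4)],right=lambda:[(np.where(m[v])[0].max()+1,v) for v in range(150,240,4)],top=lambda:[(u,np.where(m[:,u])[0].min()) for u in range(370,470,4)]).items():
        a=np.array(cond(),float); q=onz(p,a[:,0],a[:,1],12)[:,:2]; x,y,x0,y0=cv2.fitLine(q.astype(np.float32),cv2.DIST_HUBER,0,.01,.01).ravel(); print('tray',lab,np.round([x,y,x0,y0],3))
E
python3 m3.py
```

```text
board z 8.2
L yaw 0.146 ends [456.4  83.5] [652.1 112.3] len 197.9
   t   -0 mid   6.7 w  8.0 z 28.7 c [461.  91.]
   t   12 mid   5.4 w 29.0 z 39.8 c [473.  91.]
   t   24 mid   5.4 w 29.3 z 39.7 c [485.  93.]
   t   36 mid   4.9 w 28.9 z 40.3 c [497.  94.]
   t   48 mid   4.2 w 27.8 z 39.7 c [509.  96.]
   t   60 mid   4.5 w 28.4 z 39.2 c [521.  98.]
   t   72 mid   2.9 w 27.3 z 40.1 c [533.  98.]
   t   84 mid   3.2 w 27.2 z 39.9 c [545. 100.]
   t   96 mid   3.1 w 27.5 z 39.9 c [556. 101.]
   t  108 mid   1.7 w 40.2 z 39.7 c [568. 102.]
   t  120 mid   2.7 w 41.7 z 40.2 c [580. 105.]
   t  132 mid   3.6 w 17.9 z 32.8 c [592. 107.]
   t  144 mid   2.8 w 17.6 z 32.6 c [604. 108.]
   t  156 mid   2.4 w 16.7 z 31.9 c [616. 109.]
   t  168 mid   2.3 w 16.6 z 32.9 c [628. 111.]
   t  180 mid   1.6 w 17.0 z 32.7 c [640. 112.]
   t  192 mid   0.5 w 24.1 z 36.7 c [652. 113.]
M yaw 0.041 ends [430.9 -11.2] [567.1  -5.7] len 136.3
   t   -3 mid   4.3 w 24.8 z 37.1 c [434.  -7.]
   t    9 mid   2.8 w 42.1 z 39.7 c [446.  -8.]
   t   21 mid   3.4 w 28.8 z 39.2 c [458.  -7.]
   t   33 mid   3.
[... 798 characters left out ...]
z 40.3 c [ 508. -104.]
   t   80 mid   1.0 w 29.6 z 39.6 c [ 520. -103.]
   t   92 mid   1.0 w 29.5 z 39.8 c [ 532. -101.]
   t  104 mid   1.1 w 29.4 z 40.3 c [ 544. -100.]
   t  116 mid   1.1 w 29.3 z 40.0 c [556. -98.]
   t  128 mid   1.4 w 29.6 z 40.4 c [567. -96.]
   t  140 mid   0.8 w 28.5 z 39.4 c [579. -95.]
   t  152 mid   0.9 w 28.4 z 39.5 c [591. -94.]
   t  164 mid   0.9 w 28.3 z 39.9 c [603. -92.]
   t  176 mid   0.6 w 27.6 z 39.6 c [615. -91.]
   t  188 mid   0.6 w  7.8 z 27.9 c [627. -90.]
tray left [ 9.94000e-01 -1.09000e-01  5.03753e+02 -2.23748e+02]
tray right [ 9.94000e-01 -1.07000e-01  5.13885e+02 -3.97388e+02]
tray top [ 1.11000e-01  9.94000e-01  5.89026e+02 -3.15351e+02]
```

>>> play_rows:
  delta_pos:
    - [-0.13,-0.41,0.2]
    - [-0.13,-0.41,0.3]
    - [-0.115,-0.41,0.4]
    - [0,0,0.5]
    - [0,0,0.5]
    - [0,0,0.4]
    - [0,0,0.3]
    - [0,0,0]
  rot:
    - [0,0,-0.012]
    - [0,0,0]
    - [0,0,0]
    - [0,0,0]
    - [0,0,0]
    - [0,0,0]
    - [0,0,0]
    - [0,0,0]

```text
time_s: 2.78
tcp_pos: [492.6, -8.5, 56.0]
eef_rot: [3.141, 0.053, -0.008]
contact_force: [0.0, -0.6, 0.8]
gripper_width: 1.004
finger_force: 0.0
```

>>> play_rows:
  delta_pos:
    - [0.06,-0.02,0.1]
    - [0,0,0.16]
    - [0,0,0]
  rot:
    - [0,0,0]
    - [0,0,0]
    - [0,0,0]

```text
time_s: 3.15
tcp_pos: [500.0, -6.1, 31.0]
eef_rot: [3.141, 0.053, -0.002]
contact_force: [-0.3, -0.7, -0.1]
gripper_width: 1.0
finger_force: 0.0
```

>>> play_rows:
  delta_pos:
    - [0,0,0]
    - [0,0,0]
    - [0,0,0]
    - [0,0,0]
  rot:
    - [0,0,0]
    - [0,0,0]
    - [0,0,0]
    - [0,0,0]
  claw: 1
  squeeze: 15

```text
time_s: 3.65
tcp_pos: [500.6, -6.2, 31.9]
eef_rot: [3.141, 0.052, 0.0]
contact_force: [-0.3, -0.5, -0.4]
gripper_width: 0.572
finger_force: 0.0
```

>>> play_rows:
  delta_pos:
    - [0,0,0]
    - [0,0,0]
    - [0,0,0]
    - [0,0,0]
  rot:
    - [0,0,0]
    - [0,0,0]
    - [0,0,0]
    - [0,0,0]

```text
time_s: 4.15
tcp_pos: [500.6, -6.0, 31.7]
eef_rot: [-3.141, -0.052, -0.0]
contact_force: [0.6, -0.5, 0.8]
gripper_width: 0.334
finger_force: 14.9
```

>>> play_rows:
  delta_pos:
    - [0,0,-0.2]
    - [0,0,-0.4]
    - [0,0,-0.5]
    - [0,0,-0.5]
    - [0,0,-0.5]
    - [0,0,-0.4]
    - [0,0,0]
  rot:
    - [0,0,0]
    - [0,0,0]
    - [0,0,0]
    - [0,0,0]
    - [0,0,0]
    - [0,0,0]
    - [0,0,0]

```text
time_s: 5.03
tcp_pos: [502.1, -6.1, 284.5]
eef_rot: [3.141, 0.052, 0.009]
contact_force: [1.0, -0.1, -1.2]
gripper_width: 0.334
finger_force: 14.9
```

>>> play_rows:
  delta_pos:
    - [0.03,-0.4,0]
    - [0.03,-0.5,0]
    - [0.03,-0.5,0]
    - [0.03,-0.5,0]
    - [0.03,-0.4,0]
    - [0,0,0]
  rot:
    - [0,0,0]
    - [0,0,0]
    - [0,0,0]
    - [0,0,0]
    - [0,0,0]
    - [0,0,0]

```text
time_s: 5.78
tcp_pos: [506.1, 227.8, 279.9]
eef_rot: [-3.14, -0.062, 0.005]
contact_force: [-0.2, -0.9, -1.3]
gripper_width: 0.337
finger_force: 14.9
```

Run:
```python
from h import *
print({k:np.round(v,3) for k,v in ctrl.observe().items() if k in('tcp_pos','eef_rot','time_s')})
im,d,p=grab('wrist','w2')
```

```text
{'time_s': np.float64(5.775), 'tcp_pos': array([506.1  , 227.769, 279.946]), 'eef_rot': array([-3.14 , -0.062,  0.005])}
```

View pics/w2.png

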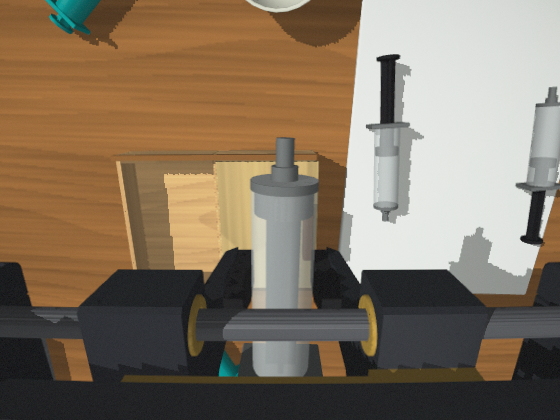

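The syringe sits straight in the gripper. The chest's far edge runs (118,158) to (318,153), the left wall (118,160) to (135,268), and the lid's front edge is at u≈217.

```bash
cat > m4.py <<'E'
from h import *
im,d,p=load('w2'); U,V=np.meshgrid(np.arange(560),np.arange(420)); P=dep(p,d,U,V); Z=P[...,2]
def fit(q,l):
    q=np.array(q); x,y,x0,y0=cv2.fitLine(q[:,:2].astype(np.float32),cv2.DIST_HUBER,0,.01,.01).ravel(); print(l,np.round([x,y,x0,y0],3),'z',np.median(q[:,2]).round(1))
# far outer edge: max x point with z>35 per column
a=[];w=[]
for u in range(130,250,3):
    c=P[145:200,u]; k=c[:,2]>30; a.append(c[k][c[k][:,0].argmax()])
fit(a,'far outer')
b=[];li=[];
for v in range(175,240,3):
    r=P[v,100:160]; k=r[:,2]>30; b.append(r[k][r[k][:,1].argmax()]); w.append(r[k][r[k][:,1].argmin()])
    r=P[v,165:240]; k=r[:,2]>38; li.append(r[k][r[k][:,1].argmax()])
fit(b,'left outer'); fit(w,'left inner'); fit(li,'lid front')
c=[]
for u in range(140,210,4):
    q=P[145:200,u]; k=q[:,2]>30; c.append(q[k][q[k][:,0].argmin()])
fit(c,'far inner')
print('bay floor',np.median(Z[190:240,175:205]),'lid',np.median(Z[190:240,222:245]))
# top view: chest walls
im,d,p=load('top0'); P=np.load('P.npy'); 
near=[]
for u in range(165,225,4):
    c=P[230:275,u]; k=c[:,2]>38; near.append(c[k][c[k][:,0].argmin()])
fit(near,'top near outer')
far=[]
for u in range(165,225,4):
    c=P[185:215,u]; k=c[:,2]>38; far.append(c[k][c[k][:,0].argmax()])
fit(far,'top far outer')
E
python3 m4.py
```

```text
far outer [ 4.00000e-02 -9.99000e-01  5.34489e+02  3.32531e+02] z 44.8
left outer [9.98000e-01 5.80000e-02 4.66730e+02 4.23415e+02] z 41.0
left inner [ 5.31000e-01 -8.47000e-01  5.48642e+02  2.82135e+02] z 38.4
lid front [9.99000e-01 4.60000e-02 4.63020e+02 3.06485e+02] z 40.7
far inner [ 3.60000e-02 -9.99000e-01  5.23556e+02  3.62722e+02] z 40.9
bay floor 5.038953827511818 lid 47.038541293717884
top near outer [ 3.30000e-02 -9.99000e-01  3.53845e+02  2.97606e+02] z 49.8
top far outer [ 4.70000e-02 -9.99000e-01  5.34351e+02  3.11830e+02] z 51.7
```

>>> play_rows:
  delta_pos:
    - [-0.2,-0.46,0.2]
    - [-0.2,-0.46,0.3]
    - [-0.2,-0.46,0.4]
    - [0,0,0.4]
    - [0,0,0.4]
    - [0,0,0.3]
    - [0,0,0]
  rot:
    - [0,0,-0.002]
    - [0,0,0]
    - [0,0,0]
    - [0,0,0]
    - [0,0,0]
    - [0,0,0]
    - [0,0,0]

```text
time_s: 6.7
tcp_pos: [442.2, 355.5, 80.0]
eef_rot: [3.136, 0.06, -0.007]
contact_force: [-0.2, -0.3, -0.4]
gripper_width: 0.334
finger_force: 14.9
```

>>> play_rows:
  delta_pos:
    - [0,-0.05,0]
    - [0,0,0]
    - [0,0,0.2]
    - [0,0,0.2]
    - [0,0,0.1]
    - [0,0,0]
  rot:
    - [0,0,-0.002]
    - [0,0,0]
    - [0,0,0]
    - [0,0,0]
    - [0,0,0]
    - [0,0,0]

```text
time_s: 7.45
tcp_pos: [442.3, 363.2, 31.4]
eef_rot: [3.139, 0.072, -0.003]
contact_force: [0.5, -0.2, 0.2]
gripper_width: 0.336
finger_force: 14.9
```

>>> play_rows:
  delta_pos:
    - [0,0,0.02]
    - [0,0,0]
    - [0,0,0]
  rot:
    - [0,0,0]
    - [0,0,0]
    - [0,0,0]

```text
time_s: 7.82
tcp_pos: [443.3, 363.9, 31.1]
eef_rot: [-3.14, -0.072, -0.001]
contact_force: [0.6, 0.1, -1.7]
gripper_width: 0.335
finger_force: 14.9
```

>>> play_rows:
  delta_pos:
    - [0,0,0]
    - [0,0,0]
    - [0,0,0]
    - [0,0,0]
  rot:
    - [0,0,0]
    - [0,0,0]
    - [0,0,0]
    - [0,0,0]
  claw: -0.25

```text
time_s: 8.32
tcp_pos: [443.1, 363.8, 30.8]
eef_rot: [-3.141, -0.072, -0.0]
contact_force: [-0.9, -0.4, 0.2]
gripper_width: 0.623
finger_force: 0.0
```

>>> play_rows:
  delta_pos:
    - [0,0,-0.2]
    - [0,0,-0.4]
    - [0,0,-0.5]
    - [0,0,-0.4]
    - [0,0,0]
  rot:
    - [0,0,0]
    - [0,0,0]
    - [0,0,0]
    - [0,0,0]
    - [0,0,0]

```text
time_s: 8.95
tcp_pos: [444.7, 365.4, 185.3]
eef_rot: [-3.136, -0.072, -0.009]
contact_force: [0.1, -0.4, -0.7]
gripper_width: 0.624
finger_force: 0.0
```

Run:
```python
from h import *
im,d,p=grab('wrist','w3')
```

```text
(no output)
```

View pics/w3.png

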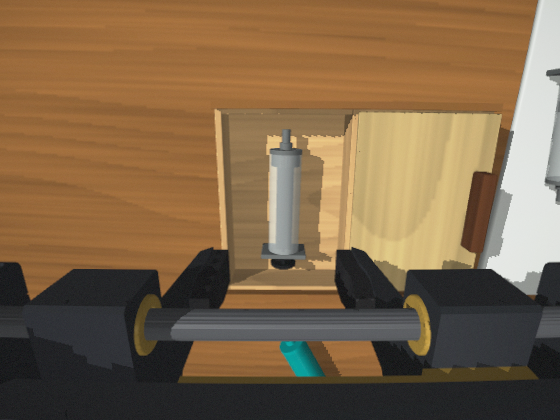

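The syringe lies flat inside the bay (285,205). Now the right one.

>>> play_rows:
  delta_pos:
    - [0.1,0.4,-0.1]
    - [0.12,0.52,0]
    - [0.12,0.52,0]
    - [0.12,0.52,0]
    - [0.12,0.52,0]
    - [0.12,0.52,0]
    - [0.12,0.52,0]
    - [0.12,0.52,0]
  rot:
    - [0,0,0]
    - [0,0,0]
    - [0,0,0]
    - [0,0,0]
    - [0,0,0]
    - [0,0,0]
    - [0,0,0]
    - [0,0,0]
  claw: -1

```text
time_s: 10.0
tcp_pos: [554.9, -37.3, 189.9]
eef_rot: [-3.141, -0.072, 0.003]
contact_force: [0.4, -0.6, 0.0]
gripper_width: 1.0
finger_force: 0.0
```

>>> play_rows:
  delta_pos:
    - [0,0.33,0]
    - [0,0.2,0]
    - [0,0,0]
    - [0,0,0]
  rot:
    - [0,0,0]
    - [0,0,0]
    - [0,0,-0.025]
    - [0,0,0]

```text
time_s: 10.5
tcp_pos: [557.5, -87.6, 190.3]
eef_rot: [-3.135, -0.196, 0.002]
contact_force: [0.0, -0.2, -0.5]
gripper_width: 1.003
finger_force: 0.0
```

>>> play_rows:
  delta_pos:
    - [0.043,0.1,0.3]
    - [0,0,0.5]
    - [0,0,0.4]
    - [0,0,0.2]
    - [0,0,0]
  rot:
    - [0,0,0]
    - [0,0,0]
    - [0,0,0]
    - [0,0,0]
    - [0,0,0]

```text
time_s: 11.12
tcp_pos: [562.8, -97.0, 50.0]
eef_rot: [-3.135, -0.196, 0.003]
contact_force: [-0.5, -0.1, 0.9]
gripper_width: 1.004
finger_force: 0.0
```

>>> play_rows:
  delta_pos:
    - [0,0,0.13]
    - [0,0,0.06]
    - [0,0,0]
  rot:
    - [0,0,0]
    - [0,0,0]
    - [0,0,0]

```text
time_s: 11.5
tcp_pos: [563.5, -97.9, 31.8]
eef_rot: [3.135, 0.195, -0.0]
contact_force: [0.1, 0.7, 0.0]
gripper_width: 1.002
finger_force: 0.0
```

>>> play_rows:
  delta_pos:
    - [0,0,0]
    - [0,0,0]
    - [0,0,0]
    - [0,0,0]
    - [0,0,0]
    - [0,0,0]
    - [0,0,0]
    - [0,0,0]
  rot:
    - [0,0,0]
    - [0,0,0]
    - [0,0,0]
    - [0,0,0]
    - [0,0,0]
    - [0,0,0]
    - [0,0,0]
    - [0,0,0]
  claw: 1

```text
time_s: 12.5
tcp_pos: [563.5, -97.9, 31.7]
eef_rot: [-3.136, -0.195, -0.0]
contact_force: [0.2, 0.2, 0.8]
gripper_width: 0.339
finger_force: 15.0
```

>>> play_rows:
  delta_pos:
    - [0,0,-0.2]
    - [0,0,-0.3]
    - [0,0,-0.4]
    - [0,0,-0.3]
    - [0,0,0]
  rot:
    - [0,0,0]
    - [0,0,0]
    - [0,0,0]
    - [0,0,0]
    - [0,0,0]

```text
time_s: 13.12
tcp_pos: [565.3, -98.1, 155.2]
eef_rot: [3.134, 0.195, 0.009]
contact_force: [-0.3, 0.5, -1.9]
gripper_width: 0.333
finger_force: 15.0
```

>>> play_rows:
  delta_pos:
    - [-0.21,0.48,0]
    - [-0.21,0.48,0]
    - [-0.21,0.48,0]
    - [-0.21,0.48,0]
    - [-0.21,0.48,0]
    - [0,0,0]
    - [0,0,0]
    - [0,0,0]
  rot:
    - [0,0,0]
    - [0,0,0]
    - [0,0,0]
    - [0,0,0]
    - [0,0,0]
    - [0,0,0.037]
    - [0,0,0.037]
    - [0,0,0]

```text
time_s: 14.12
tcp_pos: [488.5, -348.7, 151.1]
eef_rot: [-3.137, 0.168, 0.002]
contact_force: [-0.8, 0.1, -0.5]
gripper_width: 0.333
finger_force: 15.0
```

>>> play_rows:
  delta_pos:
    - [0.033,-0.02,0.3]
    - [0,0,0.4]
    - [0,0,0.3]
    - [0,0,0.1]
    - [0,0,0.1]
    - [0,0,0]
  rot:
    - [0,0,0]
    - [0,0,0]
    - [0,0,0]
    - [0,0,0]
    - [0,0,0]
    - [0,0,0]

```text
time_s: 14.88
tcp_pos: [492.7, -347.4, 31.9]
eef_rot: [3.137, -0.169, 0.0]
contact_force: [-0.5, 0.1, 0.2]
gripper_width: 0.338
finger_force: 15.0
```

>>> play_rows:
  delta_pos:
    - [0,0,0.03]
    - [0,0,0]
    - [0,0,0]
  rot:
    - [0,0,0]
    - [0,0,0]
    - [0,0,0]

```text
time_s: 15.25
tcp_pos: [492.7, -347.6, 29.1]
eef_rot: [3.137, -0.17, 0.001]
contact_force: [0.5, 0.1, -0.5]
gripper_width: 0.335
finger_force: 15.0
```

>>> play_rows:
  delta_pos:
    - [0,0,0]
    - [0,0,0]
    - [0,0,0]
  rot:
    - [0,0,0]
    - [0,0,0]
    - [0,0,0]
  claw: 0

```text
time_s: 15.62
tcp_pos: [492.6, -347.4, 28.8]
eef_rot: [3.137, -0.17, 0.0]
contact_force: [0.7, 0.4, -0.2]
gripper_width: 0.499
finger_force: 0.0
```

>>> play_rows:
  delta_pos:
    - [0,0,-0.2]
    - [0,0,-0.4]
    - [0,0,-0.5]
    - [0,0,-0.5]
    - [0,0,0]
  rot:
    - [0,0,0]
    - [0,0,0]
    - [0,0,0]
    - [0,0,0]
    - [0,0,0]

```text
time_s: 16.25
tcp_pos: [495.1, -348.9, 194.4]
eef_rot: [3.132, -0.17, 0.013]
contact_force: [-0.5, -0.5, -0.2]
gripper_width: 0.499
finger_force: 0.0
```

>>> play_rows:
  delta_pos:
    - [-0.02,-0.4,0]
    - [-0.02,-0.52,0]
    - [-0.02,-0.52,0]
    - [-0.02,-0.52,0]
    - [-0.02,-0.52,0]
    - [-0.02,-0.52,0]
    - [-0.02,-0.52,0]
    - [-0.02,-0.52,0]
  rot:
    - [0,0,0]
    - [0,0,0]
    - [0,0,0]
    - [0,0,0]
    - [0,0,0]
    - [0,0,0]
    - [0,0,0]
    - [0,0,0]
  claw: -1

```text
time_s: 17.25
tcp_pos: [519.7, 57.4, 188.7]
eef_rot: [3.137, -0.17, -0.001]
contact_force: [-0.8, 0.2, -0.1]
gripper_width: 0.996
finger_force: 0.0
```

>>> play_rows:
  delta_pos:
    - [-0.02,-0.42,0]
    - [0,0,0]
    - [0,0,0]
    - [0,0,0]
  rot:
    - [0,0,0]
    - [0,0,-0.037]
    - [0,0,-0.037]
    - [0,0,0]

```text
time_s: 17.75
tcp_pos: [522.2, 97.8, 188.5]
eef_rot: [3.136, 0.194, -0.002]
contact_force: [0.6, -1.1, 0.2]
gripper_width: 0.999
finger_force: 0.0
```

>>> play_rows:
  delta_pos:
    - [0.02,0,0.3]
    - [0,0,0.5]
    - [0,0,0.4]
    - [0,0,0.25]
    - [0,0,0.12]
    - [0,0,0]
  rot:
    - [0,0,0]
    - [0,0,0]
    - [0,0,0]
    - [0,0,0]
    - [0,0,0]
    - [0,0,0]

```text
time_s: 18.5
tcp_pos: [524.5, 98.1, 31.5]
eef_rot: [3.135, 0.194, -0.001]
contact_force: [-0.0, 0.4, 0.3]
gripper_width: 0.999
finger_force: 0.0
```

>>> play_rows:
  delta_pos:
    - [0,0,0]
    - [0,0,0]
    - [0,0,0]
    - [0,0,0]
    - [0,0,0]
    - [0,0,0]
    - [0,0,0]
    - [0,0,0]
  rot:
    - [0,0,0]
    - [0,0,0]
    - [0,0,0]
    - [0,0,0]
    - [0,0,0]
    - [0,0,0]
    - [0,0,0]
    - [0,0,0]
  claw: 1

```text
time_s: 19.5
tcp_pos: [524.7, 98.2, 31.7]
eef_rot: [-3.135, -0.195, 0.0]
contact_force: [-1.1, 0.1, -0.1]
gripper_width: 0.331
finger_force: 15.0
```

>>> play_rows:
  delta_pos:
    - [0,0,-0.2]
    - [0,0,-0.4]
    - [0,0,-0.5]
    - [0,0,-0.4]
    - [0,0,-0.2]
    - [0,0,0]
  rot:
    - [0,0,0]
    - [0,0,0]
    - [0,0,0]
    - [0,0,0]
    - [0,0,0]
    - [0,0,0]

```text
time_s: 20.25
tcp_pos: [525.7, 98.4, 204.1]
eef_rot: [-3.135, -0.195, -0.007]
contact_force: [0.3, 0.6, -1.1]
gripper_width: 0.338
finger_force: 15.0
```

>>> play_rows:
  delta_pos:
    - [-0.19,0.5,0]
    - [-0.19,0.5,0]
    - [-0.19,0.5,0]
    - [-0.19,0.5,0]
    - [-0.19,0.5,0]
    - [-0.19,0.5,0]
    - [-0.18,0.5,0]
    - [0,0,0]
  rot:
    - [0,0,0]
    - [0,0,0]
    - [0,0,0]
    - [0,0,0]
    - [0,0,0]
    - [0,0,0]
    - [0,0,0.037]
    - [0,0,0.037]

```text
time_s: 21.25
tcp_pos: [434.5, -270.1, 200.7]
eef_rot: [3.135, -0.188, -0.004]
contact_force: [-0.7, 1.8, -1.0]
gripper_width: 0.332
finger_force: 15.0
```

>>> play_rows:
  delta_pos:
    - [0,0,0.3]
    - [0,0,0.4]
    - [0,0,0]
  rot:
    - [0,0,0]
    - [0,0,0]
    - [0,0,0]

```text
time_s: 21.62
tcp_pos: [434.6, -264.0, 129.0]
eef_rot: [-3.134, 0.169, 0.01]
contact_force: [0.3, -0.2, 0.4]
gripper_width: 0.332
finger_force: 15.0
```

Run:
```python
from h import *
im,d,p=grab('wrist','w4')
```

```text
(no output)
```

View pics/w4.png

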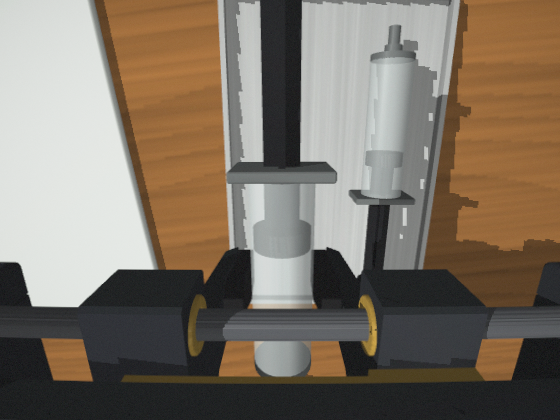

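The first tray syringe lies flat with its rod still out (390,120), and the held one is parallel to it. Lowering.

>>> play_rows:
  delta_pos:
    - [0.04,0,0.3]
    - [0,0,0.3]
    - [0,0,0.2]
    - [0,0,0.1]
    - [0,0,0.08]
    - [0,0,0]
  rot:
    - [0,0,0]
    - [0,0,0]
    - [0,0,0]
    - [0,0,0]
    - [0,0,0]
    - [0,0,0]

```text
time_s: 22.42
tcp_pos: [441.4, -266.1, 34.1]
eef_rot: [3.137, -0.17, 0.0]
contact_force: [-0.2, -0.5, -1.7]
gripper_width: 0.333
finger_force: 15.0
```

>>> play_rows:
  delta_pos:
    - [0,0,0.03]
    - [0,0,0.02]
    - [0,0,0]
    - [0,0,0]
  rot:
    - [0,0,0]
    - [0,0,0]
    - [0,0,0]
    - [0,0,0]

```text
time_s: 22.92
tcp_pos: [441.2, -266.0, 28.8]
eef_rot: [3.137, -0.17, 0.0]
contact_force: [-0.3, 0.1, -1.1]
gripper_width: 0.337
finger_force: 15.0
```

>>> play_rows:
  delta_pos:
    - [0,0,0]
    - [0,0,0]
    - [0,0,0]
  rot:
    - [0,0,0]
    - [0,0,0]
    - [0,0,0]
  claw: 0

```text
time_s: 23.3
tcp_pos: [441.2, -266.0, 28.8]
eef_rot: [3.137, -0.17, 0.0]
contact_force: [-0.7, -0.3, 0.2]
gripper_width: 0.498
finger_force: 0.0
```

>>> play_rows:
  delta_pos:
    - [0,0,-0.2]
    - [0,0,-0.4]
    - [0,0,-0.5]
    - [0,0,-0.5]
    - [0,0,0]
  rot:
    - [0,0,0]
    - [0,0,0]
    - [0,0,0]
    - [0,0,0]
    - [0,0,0]

```text
time_s: 23.92
tcp_pos: [443.4, -267.1, 192.4]
eef_rot: [3.133, -0.17, 0.01]
contact_force: [0.6, 0.1, -0.7]
gripper_width: 0.498
finger_force: 0.0
```

>>> play_rows:
  delta_pos:
    - [-0.05,-0.4,0]
    - [-0.05,-0.52,0]
    - [-0.05,-0.52,0]
    - [-0.05,-0.52,0]
    - [-0.05,-0.52,0]
    - [-0.05,-0.52,0]
    - [-0.05,-0.52,0]
    - [-0.05,-0.52,0]
  rot:
    - [0,0,0]
    - [0,0,0]
    - [0,0,0]
    - [0,0,0]
    - [0,0,0]
    - [0,0,0]
    - [0,0,0]
    - [0,0,0]

```text
time_s: 24.92
tcp_pos: [444.2, 141.4, 187.8]
eef_rot: [3.136, -0.17, -0.002]
contact_force: [1.0, -0.7, 0.1]
gripper_width: 0.498
finger_force: 0.0
```

>>> play_rows:
  delta_pos:
    - [-0.04,-0.55,0]
    - [0,0,0]
    - [0,0,0.3]
    - [0,0,0.3]
    - [0,0,0]
  rot:
    - [0,0,0]
    - [0,0,-0.0487]
    - [0,0,0]
    - [0,0,0]
    - [0,0,0]

```text
time_s: 25.55
tcp_pos: [444.8, 194.2, 126.4]
eef_rot: [3.139, 0.071, -0.009]
contact_force: [-1.6, 0.0, -0.1]
gripper_width: 0.5
finger_force: 0.0
```

>>> play_rows:
  delta_pos:
    - [0.05,0,0.2]
    - [0,0,0.2]
    - [0,0,0.12]
    - [0,0,0.04]
    - [0,0,0]
  rot:
    - [0,0,0]
    - [0,0,0]
    - [0,0,0]
    - [0,0,0]
    - [0,0,0]

```text
time_s: 26.18
tcp_pos: [452.1, 195.5, 73.1]
eef_rot: [-3.141, -0.071, -0.001]
contact_force: [-0.2, -0.6, 0.5]
gripper_width: 0.5
finger_force: 0.0
```

>>> play_rows:
  delta_pos:
    - [0,0,0]
    - [0,0,0]
    - [0,0,0]
    - [0,0,0]
    - [0,0,0]
    - [0,0,0]
  rot:
    - [0,0,0]
    - [0,0,0]
    - [0,0,0]
    - [0,0,0]
    - [0,0,0]
    - [0,0,0]
  claw: 1
  squeeze: 12

```text
time_s: 26.92
tcp_pos: [452.0, 195.4, 72.9]
eef_rot: [3.141, 0.07, 0.0]
contact_force: [-0.3, -0.6, 4.8]
gripper_width: 0.136
finger_force: 12.0
```

>>> play_rows:
  delta_pos:
    - [0,-0.1,0]
    - [0,-0.2,0]
    - [0,-0.2,0]
    - [0,-0.2,0]
    - [0,-0.2,0]
    - [0,-0.15,0]
    - [0,-0.05,0]
    - [0,0,0]
  rot:
    - [0,0,0]
    - [0,0,0]
    - [0,0,0]
    - [0,0,0]
    - [0,0,0]
    - [0,0,0]
    - [0,0,0]
    - [0,0,0]

```text
time_s: 27.92
tcp_pos: [447.3, 306.3, 72.9]
eef_rot: [-3.139, -0.071, -0.001]
contact_force: [1.8, 1.4, 3.8]
gripper_width: 0.132
finger_force: 12.0
```

>>> play_rows:
  delta_pos:
    - [0,-0.05,0]
    - [0,-0.05,0]
    - [0,0,0]
  rot:
    - [0,0,0]
    - [0,0,0]
    - [0,0,0]

```text
time_s: 28.3
tcp_pos: [446.9, 315.2, 72.9]
eef_rot: [-3.14, -0.07, -0.001]
contact_force: [2.1, 1.4, 4.2]
gripper_width: 0.132
finger_force: 12.0
```

>>> play_rows:
  delta_pos:
    - [0,-0.02,0]
    - [0,-0.02,0]
    - [0,0,0]
  rot:
    - [0,0,0]
    - [0,0,0]
    - [0,0,0]

```text
time_s: 28.68
tcp_pos: [446.9, 315.4, 72.8]
eef_rot: [3.135, 0.067, -0.001]
contact_force: [0.3, -7.8, 11.9]
gripper_width: 0.138
finger_force: 12.0
```

The stop is reached. I release, raise the arm and check.

>>> play_rows:
  delta_pos:
    - [0,0,0]
    - [0,0,0]
    - [0,0,0]
    - [0,0,0]
  rot:
    - [0,0,0]
    - [0,0,0]
    - [0,0,0]
    - [0,0,0]
  claw: 0

```text
time_s: 29.18
tcp_pos: [446.1, 319.4, 72.6]
eef_rot: [3.141, 0.071, -0.001]
contact_force: [0.7, 0.3, -0.7]
gripper_width: 0.501
finger_force: 0.0
```

>>> play_rows:
  delta_pos:
    - [0,0,-0.2]
    - [0,0,-0.4]
    - [0,0,-0.5]
    - [0,0,-0.5]
    - [-0.3,0.3,-0.2]
    - [-0.3,0.4,0]
    - [0,0.4,0]
    - [0,0,0]
  rot:
    - [0,0,0]
    - [0,0,0]
    - [0,0,0]
    - [0,0,0]
    - [0,0,0]
    - [0,0,0]
    - [0,0,0]
    - [0,0,0]

```text
time_s: 30.18
tcp_pos: [391.5, 203.9, 253.8]
eef_rot: [3.139, 0.064, 0.002]
contact_force: [0.5, 0.3, 0.2]
gripper_width: 0.504
finger_force: 0.0
```

Run:
```python
from h import *
im,d,p=grab('wrist','w5'); im2,d2,p2=grab('scene','s5')
# lid front edge vs chest wall, bar position
U,V=np.meshgrid(np.arange(560),np.arange(420))
for n,a,dd,pp in(('wrist',im,d,p),('scene',im2,d2,p2)):
    P=dep(pp,dd,U,V); m=(P[...,2]>60)&(P[...,2]<68)&(abs(P[...,0]-450)<70)&(P[...,1]>150)&(P[...,1]<430)
    q=P[m]; e=q[:,1]*.999-q[:,0]*.045-283; print(n,len(q),np.percentile(e,[5,50,95]).round(1) if len(q) else '')
    m=(P[...,2]>44)&(P[...,2]<49)&(abs(P[...,0]-450)<60)&(P[...,1]>250)&(P[...,1]<430)
    q=P[m]; e=q[:,1]*.999-q[:,0]*.045-283; print('plate',len(q),np.percentile(e,[1,99]).round(1) if len(q) else '')
c=np.vstack([im[:280],im2[90:390]]); cv2.imwrite('pics/c5.png',c[:,:,::-1])
print(ctrl.observe()['tcp_pos'])
```

```text
wrist 921 [ 5.8 10.7 16.6]
plate 12085 [  0.2 118.3]
scene 79 [ 3.3  9.2 14.9]
plate 922 [-47.3 116.9]
[391.6429314  207.15158732 253.78562267]
```

View pics/c5.png

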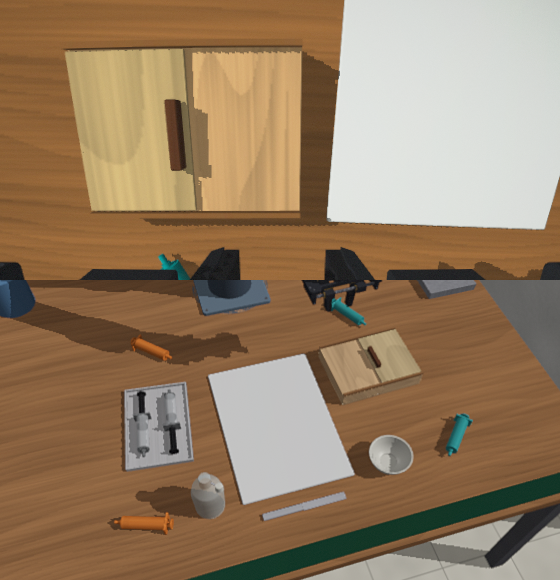

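The lid is shut, with the bar at box y ≈ 10 mm. Both pulled-out syringes lie side by side in the tray with their rods still out, and the flask, bowl and knife look undisturbed.

```bash
python3 -c "
from cell import ctrl
print(ctrl.finish_job())"
```

```text
the job is handed in; nothing more can be done
None
```

I handed the job in at about 30 s: the pushed-in syringe is flat in the box with the lid slid to its stop, the two pulled-out ones lie side by side in the tray with plungers still out, and the flask, bowl and knife were left alone.

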